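Hang up the flosser, try the vanity locker's lid, and hold it open

TASK

I need both hands in the stone locker on the vanity top, so please get its lid open and keep it open for me: first take the flosser handle off the lid and hang it by its eye on the hook of the chrome stand. Then tug the lid by its bar, without forcing it, to feel whether the latch has caught; only if it has, press the latch's button beside the lid, and leave the button alone if the lid comes up by itself. Finish with the lid raised to about 60 degrees and the bar still in your grip, because the lid drops when let go, and leave everything else on the vanity where it stands.

Things in the scene. Friction and masses are not known exactly. Their poses are not given: they have to be found in the camera images.
- flosser: White plastic flosser handle, about 30 g, lying flat on the lid at the start. Origin: middle of the handle's underside (about its centre of mass). x runs along it: a bar 14 mm wide (y), 9 mm thick (z) from x = -56 to +47 mm; a two-pronged fork 27 mm wide ends it at x = +85 mm; the hanging eye is at the -x end.
- flosser_eye (a point): Centre of the flosser's eye, a round ring at (-68, 0, 4.5) mm in the flosser's frame: inner diameter 16 mm, outer 30 mm, 7 mm thick, its hole along the flosser's z.
- hook_stand: Chrome stand fixed to the top: base disc 90 mm across, 10 mm high; post 12 mm thick at its centre, 256 mm high. Origin: centre of the base's underside. At 215 mm height a hook of 6 mm wire runs level from the post along the stand's -x for 59 mm, then turns up about 22 mm, leaning 4 mm outward.
- hook_tip (a point): Upper end of the hook's upturned point, at (-69, 0, 240) mm in the stand's frame. The eye goes over this from above with the flosser held level; let go there, it swings down and hangs on the level part.
- hook_seat (a point): Point on the level part of the hook, by the bend, at (-57, 0, 215) mm in the stand's frame: where the eye hangs.
- locker: Low stone box fixed on the vanity top, 85 mm high, spanning x -120 to +120, y -180 to +160 mm; origin on its underside; x points from its front to the lid's hinge, z up. A dark wooden lid 12 mm thick lies over x -115 to +108, y -116 to +160 mm (its top 97.5 mm high); the bare stone strip beside it, y -180 to -116 mm, holds the latch and button.
- lid (a joint): Angle of the lid in rad: 0 shut, growing as its front rises; stop at 1.75. It weighs about 0.5 kg, has no stay and falls shut when let go. Caught, it has about 0.013 rad of play, then stops dead on the catch; not caught, it swings up freely (about 3 N at the bar). Nothing seen or read with the lid shut tells which.
- lid_bar (a point): Middle of the chrome pull bar on the lid: a round bar 10 mm thick, 106 mm long along the locker's y, on two posts 76 mm apart, its axis 32 mm above the lid. Lid shut, it is at (-85, 22, 129.5) mm in the locker's frame; it turns with the lid, 193 mm in front of and 44 mm above the hinge axis. Held between fingers it can pivot.
- lid_hinge (a point): Point on the hinge axis at (108, 22, 85.5) mm in the locker's frame; the axis runs along the locker's y.
- button (a joint): How far the latch button is pressed in m: 0 up, 0.007 fully down. A spring returns it; fully down takes about 5 N. Pressed down once, it throws the catch off the lid for good: the catch stays off when the button is let go. The lid does not pop up.
- button_top (a point): Centre of the button's top face: a round chrome button 22 mm across in a 33 mm collar set in the bare stone strip, pressed straight down, at (-75, -147, 98) mm in the locker's frame.
- tumbler: Chrome tumbler 72 mm across and 95 mm high holding a white toothbrush that reaches 180 mm; loose, not to be moved. Origin: centre of the underside.
- soap_dish: Grey stone soap dish 85 x 125 x 20 mm; loose, not to be moved. Origin: centre of the underside.
- soap: White soap bar 50 x 80 x 22 mm in the dish; loose, not to be moved. Origin: centre of the underside.
- tin: Round lip balm tin 40 mm across and 16 mm high, on the stone strip behind the button; loose, not to be moved. Origin: centre of the underside.
- pump: Amber glass bottle 64 mm across and 150 mm high; loose, not to be moved. Origin: centre of the underside.
- cotton_jar: Glass jar 80 mm across and 85 mm high; loose, not to be moved. Origin: centre of the underside.
- comb: Black comb 150 x 34 x 5 mm lying flat; loose, not to be moved. Origin: middle of its underside.
Things that resemble listed ones, but are neither listed nor needed, are in the scene too. Of the things shaped like the flosser, the white one is meant.

How it is judged (in metres and radians):
On the way, in this order (a step that is already met when the one before it is completed fails the run):
1. the flosser hangs by its eye on the hook, let go (x of flosser_eye in the frame of hook_stand between -0.078 and 0 m and y of flosser_eye in the frame of hook_stand between -0.015 and 0.015 m and z of flosser_eye in the frame of hook_stand between 0.195 and 0.222 m and angle between flosser's own x axis and vertical above 2.6 rad and contact force between flosser and hook_stand above 0.08 N and contact force between the fingers and flosser below 0.02 N), for 0.2 s.
2. before any press of the button the lid has been tugged up by its bar, at least to the end of its play against the catch (value of joint button below 0.001 m and distance of claw_finger from where it was at the start of the episode below 0.005 m and contact force between the fingers and lid_c2 above 0.3 N and value of joint lid above 0.01 rad), for 0.1 s.
3. the lid is raised past 40 degrees by its bar (y of claw_finger in the frame of locker below -0.112 m and value of joint lid above 0.7 rad and contact force between the fingers and lid_c2 above 0.3 N), for 0.1 s.
At the end, for the whole second after the job is handed in: The lid stands still at 49 to 72 degrees (0.85 to 1.25 rad) with the pull bar held by the fingers (over 0.5 N), the button is up, the flosser hangs let go by its eye on the hook, upright within 30 degrees, and every other loose thing is within 30 mm of where it stood (all of step 1 and value of joint lid between 0.85 and 1.25 rad and velocity of joint lid between -0.08 and 0.08 rad/s and contact force between the fingers and lid_c2 above 0.5 N and value of joint button below 0.001 m and distance of each of tumbler, soap_dish, soap, tin, pump, cotton_jar, comb from where it was at the start of the episode below 0.03 m); the arm keeps its last pose, push and grip.
It fails at once if the button is pressed although the latch has not caught (value of joint button above 0.003 m and y of claw_finger in the frame of locker below -0.112 m and distance of claw_finger from where it was at the start of the episode below 0.005 m).
It fails at once if the caught lid is forced: pulled against its catch with more than 60 N (contact force between striker and claw_finger above 60 N).
It fails at once if another thing on the vanity is knocked out of place (30 mm) (distance of any of tumbler, soap_dish, soap, tin, pump, cotton_jar, comb from where it was at the start of the episode above 0.03 m).
It also fails if it takes over 70 s, if anything falls off the work surface, if the arm or the gripper's body presses on something with over 40 N, if the wrist force passes 120 N, or if a joint passes its speed limit or range.

ROBOT

A 6-joint arm with a two-finger parallel gripper is mounted at the origin on the work surface. World frame = base frame: x ahead of the robot, y to its left, z up, the work surface at z = 0. Lengths are in mm, angles in rad, forces in N, time in s.
With the tool pointing down it reaches from about 375 to 900 mm from the base axis. Payload 3.1 kg.
Tool frame: the origin (TCP) lies at the very end of the fingers, on their centre line; the grasp point (between the pads) lies env.grip_depth behind it (env.grip_depth is the distance from the TCP to the grasp point, in mm); z points along the fingers, y is the line along which they close (so a half turn about z gives the same grasp; the last joint's range is limited). The gripper opens to 87 mm and grips with 3 to 60 N. Pads are 19 mm wide; open, the fingers measure 117 mm over their backs; the gripper's body (75 mm by 190 mm) begins 51 mm behind the grasp point.
Start: joints at [0.931, 0.527, 1.433, -0, 1.181, -0.178], TCP at [277.873, 559.806, 222.548] pointing down, gripper open.
Joint ranges: [-3.08, 3.08], [-0.75, 2.2], [0.22, 2.44], [-1.43, 4.57], [0, 2.65], [-2.85, 2.85]. Speed limits (rad/s): [2.79, 2.79, 3.14, 3.14, 3.14, 3.14].

INTERFACE

Orientations are given as a unit quaternion [x, y, z, w].
In Python, from station import env, vision gives the robot as it stands.
- The arm moves only by the shell command python3 -m inch 'ROWS' [OPENING]. ROWS is JSON, a list of rows, each an object of numbers: "tx", "ty", "tz": the shift along the world's x, y, z in mm; "turn": the turn about the world's z in degrees. A call has 1 to 12 rows; each row shifts and turns the commanded pose from where the row before left it; what a row does not reach is not made up. A row lasts 1/8 s, in which the tool goes at most 62.5 mm and 10.7 degrees, less where a joint would pass 70% of its speed; a pose out of reach is approached as far as the arm can. A call with a gripper value outside its range is refused whole. OPENING is the opening, from 0 (shut) to 1 (fully open), set as the call begins (- or left out, the last holds). The fingers move at their own pace and stop on an object; the grip force is fixed at half the most. Time passes only in rows, so rows that do not move let the fingers close. It gives the time, the measured TCP pose, the force, the opening and the grip force at its end, in the units of the state.
- env.get_state(): the state, without advancing time (a new reading comes with each control period).
- vision.camera(name): name is "side" or "top" or "wrist"; returns a dict with "image" (384x512x3 uint8, blue, green, red), "fx", "fy", "cx", "cy" (pixels), "xyz" and "attitude" of the camera in the world; the wrist camera has in their place "tool_from_camera" (4x4, takes a point from camera to tool coordinates, whose origin is the TCP and whose axes are the flange's). Camera axes: x right, y down, z forward; pixel columns grow to the right and rows downward; lengths in mm; the calibration is good to about 2 mm. A picture is of the moment at which its call begins: read the wrist's pose just before it. There is no depth.
- env.close_job(): hands the job in; it is judged then, once.
The state is a dict: "time_s": time; "qpos": joint angles; "qvel": joint speeds; "joint_efforts": joint torques, N m; "tool_pos": TCP position; "ee_rot": TCP orientation; "wrist_force": force on the tool from outside, world axes, zero at the start; "torque": the same for the moment, N m; "opening": finger opening in mm; "finger_force": force on a finger pad.
Only numpy, scipy, OpenCV 4.12 (cv2) and the standard library are available. Lean on these libraries where they do the work, as an engineer would, in place of code of your own. Each camera call takes 0.05 s, during which the arm holds its last target. There are 200 camera calls.

## Working session

There is one attempt and no reset: what is moved stays moved. The work goes in short steps, Python scripts to look and compute and a shell command to move; the robot and the scene stay as the last step left them, time stands still between calls to the robot, and variables do not carry over. Pictures are saved under pics/ and viewed, at most 10 in all, crops included, and the job is handed in when it is done.

```bash
ls; mkdir -p pics; cat > h.py <<'E'
from station import env, vision
import numpy as np, cv2, json
from scipy.spatial.transform import Rotation as R
def shot(n,f):
    s=env.get_state(); c=vision.camera(n); cv2.imwrite('pics/'+f+'.png',c['image'])
    d={k:(np.asarray(v).tolist()) for k,v in c.items() if k!='image'}
    d['tool_pos']=list(map(float,s['tool_pos'])); d['ee_rot']=list(map(float,s['ee_rot']))
    json.dump(d,open('pics/'+f+'.json','w')); return c
def cam(f):
    d=json.load(open('pics/'+f+'.json')); 
    if 'tool_from_camera' in d:
        T=np.array(d['tool_from_camera']); Rt=R.from_quat(d['ee_rot']).as_matrix()
        return d, Rt@T[:3,:3], Rt@T[:3,3]+np.array(d['tool_pos'])
    a=np.array(d['attitude']); M=a if a.shape==(3,3) else R.from_quat(a).as_matrix()
    return d,M,np.array(d['xyz'])
def ray(f,u,v):
    d,M,p=cam(f); r=M@np.array([(u-d['cx'])/d['fx'],(v-d['cy'])/d['fy'],1]); return p,r
def atz(f,u,v,z):
    p,r=ray(f,u,v); return p+r*(z-p[2])/r[2]
def proj(f,X):
    d,M,p=cam(f); q=(np.asarray(X)-p)@M; return np.array([d['fx']*q[...,0]/q[...,2]+d['cx'],d['fy']*q[...,1]/q[...,2]+d['cy']]).T
def tri(obs):
    A=np.zeros((3,3));b=np.zeros(3)
    for o in obs:
        p,r=ray(*o); r=r/np.linalg.norm(r); P=np.eye(3)-np.outer(r,r); A+=P;b+=P@p
    return np.linalg.solve(A,b)
E
python3 - <<'E'
from h import *
for n in('top','side','wrist'): shot(n,n+'0')
for n in('top0','side0','wrist0'):
    d,M,p=cam(n); print(n,d['fx'],p.round(),M.round(2).tolist())
print(env.grip_depth, env.get_state())
a=cv2.imread('pics/top0.png'); b=cv2.imread('pics/side0.png')
cv2.imwrite('pics/t0b.png',cv2.resize(a,(800,600),interpolation=cv2.INTER_CUBIC));cv2.imwrite('pics/s0b.png',cv2.resize(b,(800,600),interpolation=cv2.INTER_CUBIC))
E
```

```text
pics
top0 349.2152805726729 [ 419.   50. 1161.] [[0.02, -1.0, 0.09], [-1.0, -0.02, 0.0], [-0.0, -0.09, -1.0]]
side0 429.2768455779643 [-284. 1035.  871.] [[-0.78, -0.32, 0.54], [-0.63, 0.39, -0.67], [0.01, -0.86, -0.51]]
wrist0 278.7080613526678 [215. 589. 383.] [[0.45, 0.87, 0.23], [0.9, -0.43, -0.11], [-0.0, 0.25, -0.97]]
18.700000000000003 {'time_s': 0.15, 'qpos': array([ 9.31499963e-01,  5.28290339e-01,  1.43359942e+00, -2.47402706e-05,
        1.18138962e+00, -1.78496423e-01]), 'qvel': array([-9.17306342e-04, -2.47623217e-03, -3.92992031e-03, -1.23266058e-03,
       -5.78843288e-05, -9.38061737e-04]), 'joint_efforts': array([ 8.29035871e-04, -4.40431452e+01, -1.76842743e+01,  6.33653998e-02,
        5.51898277e-02, -1.04266742e-04]), 'tool_pos': array([277.55577936, 559.3674288 , 221.7759748 ]), 'ee_rot': array([ 2.28362280e-01,  9.73575861e-01, -7.78387214e-04, -3.24822626e-04]), 'wrist_force': array([ 0.67323369, -0.38125891, -0.10132501]), 'torque': array([-0.05994887, -0.00398647, -0.06008358]), 'finger_force': 0.0, 'opening': 87.20452034117838}
```

View pics/t0b.png

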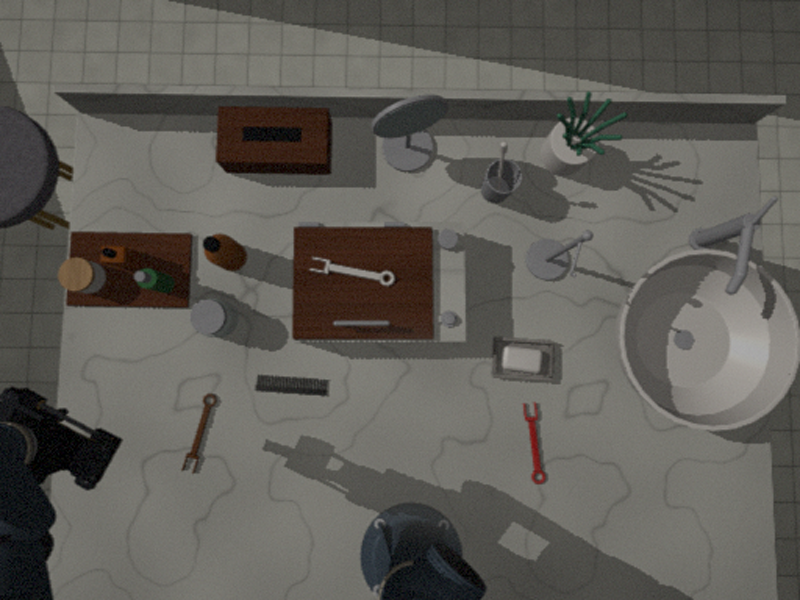

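View pics/s0b.png

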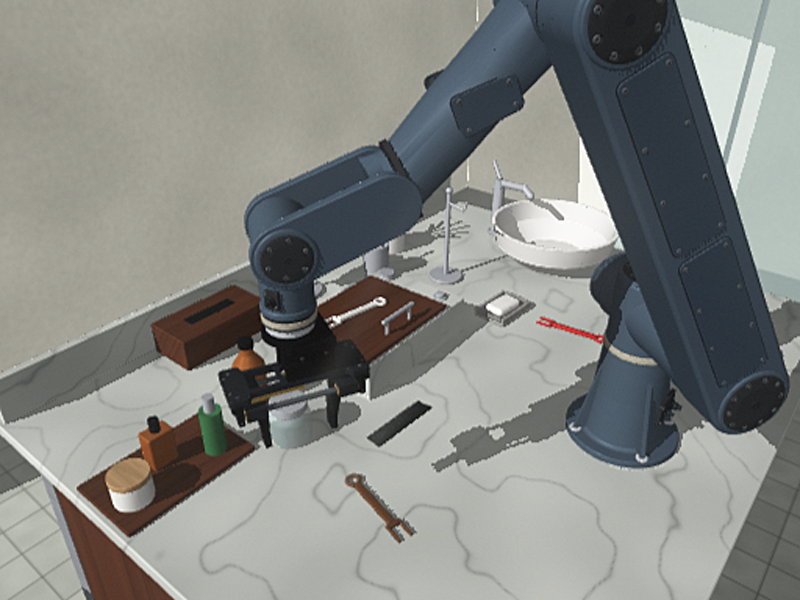

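The pictures show the white flosser on the lid (top view, 800 px scale: eye 387,279, fork 318,267). The red one (535,445) and the brown one (200,435) could be mistaken for it. White is the one meant. The bar is at (361,323), the button at (448,318), the tin at (448,240) and the hook stand at (550,258).

```bash
python3 - <<'E'
from h import *
a=cv2.imread('pics/top0.png')[135:235,180:390]
cv2.imwrite('pics/c1.png',cv2.resize(a,None,fx=3.8,fy=3.8,interpolation=cv2.INTER_CUBIC))
b=cv2.imread('pics/side0.png')[110:225,190:310]
cv2.imwrite('pics/c2.png',cv2.resize(b,None,fx=5,fy=5,interpolation=cv2.INTER_CUBIC))
E
```

```text
(no output)
```

View pics/c1.png

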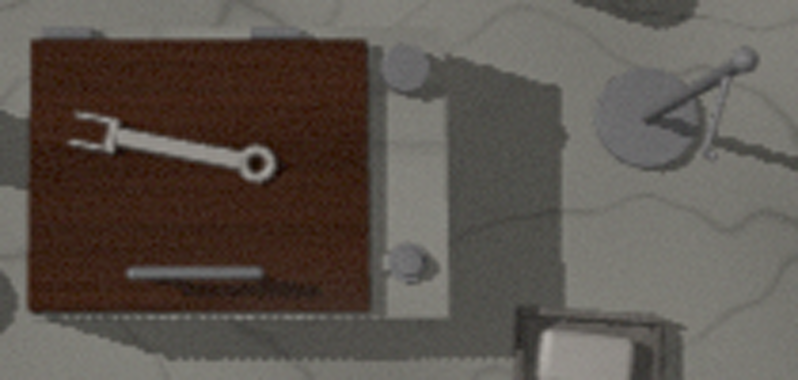

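View pics/c2.png

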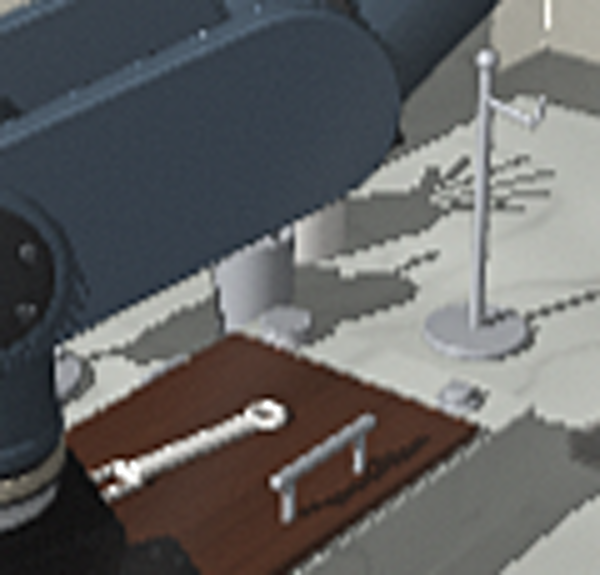

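The crops confirm the white flosser on the lid, eye toward the stand. In the top crop: eye (257,163), shoulder (112,133), bar middle (195,272), button (408,264), stand base (647,117), hook bend about (709,152). In the side crop: eye (266,414), hook tip (543,97).

```bash
python3 - <<'E'
from h import *
t=lambda x,y:('top0',180+(x+.5)/3.8-.5,135+(y+.5)/3.8-.5)
s=lambda x,y:('side0',190+(x+.5)/5-.5,110+(y+.5)/5-.5)
P=lambda n,o,z=None: print(n,(atz(*o,z) if z is not None else tri(o)).round(1))
P('eye z102',t(257,163),102);P('eye side',s(266,414),102);P('eye tri',[t(257,163),s(266,414)])
P('shoulder',t(112,133),102);P('shoulder side',s(125,470),102)
P('bar L',t(127,272),129.5);P('bar R',t(263,272),129.5);P('bar side',s(275,482),129.5);P('barside R',s(372,424),129.5)
P('button',t(408,264),98);P('button side',s(460,393),98);P('tin',t(407,69),101)
P('lid corners',t(30,313),97.5);P('',t(371,312),97.5);P('',t(368,40),97.5);P('',t(31,40),97.5)
P('base',t(647,117),10);P('posttop',t(744,60),256);P('posttop side',s(486,58),256)
P('base side',s(478,332),10)
P('tip',t(713,155),240);P('tip side',s(543,97),240);P('tip tri',[t(713,155),s(543,97)])
P('bend',t(709,152),215);P('bend side',s(533,125),215)
P('hook root',t(728,78),215)
E
```

```text
eye z102 [557.   59.5 102. ]
eye side [558.6  59.5 102. ]
eye tri [557.4  59.9 102.5]
shoulder [579.4 176.7 102. ]
shoulder side [583.9 175.2 102. ]
bar L [466.4 158.9 129.5]
bar R [468.1  53.2 129.5]
bar side [468.9 155.4 129.5]
barside R [465.3  59.3 129.5]
button [477.9 -62.8  98. ]
button side [474.9 -56.1  98. ]
tin [635.7 -60.6 101. ]
lid corners [433.8 239.   97.5]
 [439.  -33.5  97.5]
 [659.8 -29.   97.5]
 [655.4 245.2  97.5]
base [ 615.  -280.5   10. ]
posttop [ 614.  -277.3  256. ]
posttop side [ 608.5 -264.5  256. ]
base side [ 609.4 -272.    10. ]
tip [ 549.7 -260.4  240. ]
tip side [ 551.2 -260.2  240. ]
tip tri [ 550.2 -259.9  240.4]
bend [ 555.4 -266.   215. ]
bend side [ 558.6 -259.8  215. ]
hook root [ 609.5 -280.3  215. ]
```

```bash
python3 -m inch '[{"tx":26.5,"ty":-39,"turn":-6.8},{"tx":26.5,"ty":-39,"turn":-6.8},{"tx":26.5,"ty":-39,"turn":-6.8},{"tx":26.5,"ty":-39,"turn":-6.8},{"tx":26.5,"ty":-39,"turn":-6.8},{"tx":26.5,"ty":-39,"turn":-6.8},{"tx":26.5,"ty":-39,"turn":-6.8},{"tx":26.5,"ty":-39,"turn":-6.8},{"tx":26.5,"ty":-39,"turn":-6.8},{"tx":26.5,"ty":-39,"turn":-6.9},{"tx":28,"ty":-43,"turn":-6.9},{}]'
python3 - <<'E'
from h import *
shot('wrist','w1'); shot('top','top1'); s=env.get_state(); print(s['tool_pos'],s['ee_rot'],s['qpos'])
print(proj('w1',np.array([[557.4,59.7,102],[581,176,102],[571,126,102]])))
E
```

```text
[277.67154144 559.55240858 222.07244814] [ 2.28386764e-01  9.73570350e-01 -4.61766404e-04 -2.16330543e-04] [ 9.31502180e-01  5.27990585e-01  1.43324677e+00  3.22352948e-05
  1.18137472e+00 -1.78465679e-01]
[[ 26.321552   496.56654047]
 [101.50702417 482.08004493]
 [ 68.88218705 488.44010043]]invalid input at $[0]: expected keys tx, ty, tz, turn
```

View pics/w1.png

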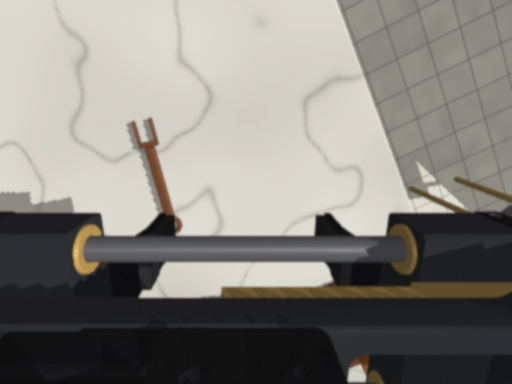

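The call was refused because every key is needed, so the arm has not moved. The wrist view only shows the brown flosser.

```bash
python3 -m inch '[{"tx":26.5,"ty":-39,"tz":0,"turn":-6.8},{"tx":26.5,"ty":-39,"tz":0,"turn":-6.8},{"tx":26.5,"ty":-39,"tz":0,"turn":-6.8},{"tx":26.5,"ty":-39,"tz":0,"turn":-6.8},{"tx":26.5,"ty":-39,"tz":0,"turn":-6.8},{"tx":26.5,"ty":-39,"tz":0,"turn":-6.8},{"tx":26.5,"ty":-39,"tz":0,"turn":-6.8},{"tx":26.5,"ty":-39,"tz":0,"turn":-6.8},{"tx":26.5,"ty":-39,"tz":0,"turn":-6.8},{"tx":26.5,"ty":-39,"tz":0,"turn":-6.9},{"tx":28,"ty":-43,"tz":0,"turn":-6.9},{"tx":0,"ty":0,"tz":0,"turn":0}]'
python3 - <<'E'
from h import *
shot('wrist','w2'); s=env.get_state(); print(s['tool_pos'],s['ee_rot'],s['qpos'])
print(proj('w2',np.array([[557.4,59.7,102],[581,176,102],[571,126,102]])))
Rt=R.from_quat(s['ee_rot']).as_matrix(); print(np.degrees(np.arctan2(Rt[1,1],Rt[0,1])))
E
```

```text
time_s: 1.75
tool_pos: [573.3, 123.6, 222.5]
ee_rot: [0.775, 0.631, 0.001, 0.001]
wrist_force: [-0.4, -0.5, 0.4]
opening: 86.5
finger_force: 0.0
[571.56182558 125.31938509 222.27729315] [ 7.74692877e-01  6.32337654e-01 -3.87185253e-05 -1.90021792e-04] [2.48528049e-02 4.74024465e-01 1.53531522e+00 2.79225499e-04
 1.13254710e+00 2.26396508e-01]
[[242.94824904 240.4916427 ]
 [242.19306696 130.50441863]
 [242.67461791 180.55368694]]
-11.554392956192919
```

View pics/w2.png

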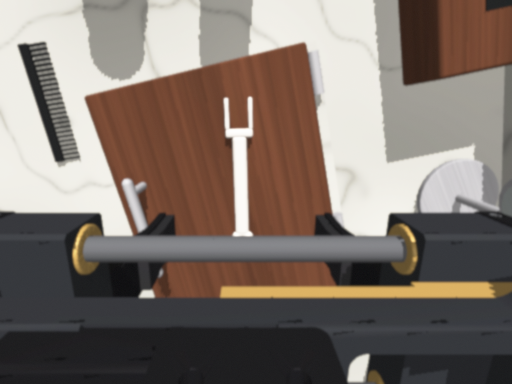

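The wrist view matches the prediction: the handle runs from (239,134) to (242,232), within about 2 mm and 2°. Descending to grasp.

```bash
python3 -m inch '[{"tx":-0.5,"ty":0,"tz":-30,"turn":1.5},{"tx":0,"ty":0,"tz":-30,"turn":0},{"tx":0,"ty":0,"tz":-25,"turn":0},{"tx":0,"ty":0,"tz":-18,"turn":0},{"tx":0,"ty":0,"tz":-10,"turn":0},{"tx":0,"ty":0,"tz":-6,"turn":0},{"tx":0,"ty":0,"tz":-3,"turn":0},{"tx":0,"ty":0,"tz":0,"turn":0}]'
python3 -m inch '[{"tx":0,"ty":0,"tz":0,"turn":0},{"tx":0,"ty":0,"tz":0,"turn":0},{"tx":0,"ty":0,"tz":0,"turn":0},{"tx":0,"ty":0,"tz":0,"turn":0},{"tx":0,"ty":0,"tz":0,"turn":0},{"tx":0,"ty":0,"tz":0,"turn":0}]' 0.02
```

```text
time_s: 2.8
tool_pos: [570.6, 126.9, 100.9]
ee_rot: [0.765, 0.643, 0.0, 0.0]
wrist_force: [-0.5, 0.5, -0.1]
opening: 87.2
finger_force: 0.0
time_s: 3.55
tool_pos: [570.4, 126.8, 100.5]
ee_rot: [0.765, 0.643, -0.0, -0.0]
wrist_force: [0.6, -0.4, 0.2]
opening: 35.0
finger_force: 0.0
```

```bash
python3 -m inch '[{"tx":0,"ty":0,"tz":0,"turn":0},{"tx":0,"ty":0,"tz":0,"turn":0},{"tx":0,"ty":0,"tz":0,"turn":0},{"tx":0,"ty":0,"tz":0,"turn":0},{"tx":0,"ty":0,"tz":0,"turn":0},{"tx":0,"ty":0,"tz":0,"turn":0}]'
python3 -m inch '[{"tx":0,"ty":0,"tz":10,"turn":0},{"tx":0,"ty":0,"tz":25,"turn":0},{"tx":0,"ty":0,"tz":30,"turn":0},{"tx":0,"ty":0,"tz":35,"turn":0},{"tx":0,"ty":0,"tz":40,"turn":0},{"tx":0,"ty":0,"tz":40,"turn":0},{"tx":0,"ty":0,"tz":0,"turn":0}]'
python3 - <<'E'
from h import *
shot('wrist','w3'); shot('side','s3'); shot('top','t3')
a=cv2.resize(cv2.imread('pics/w3.png'),None,fx=.78,fy=.78)[:, :]
b=cv2.imread('pics/s3.png')[60:210,160:320]
b=cv2.resize(b,(400,375)); w=cv2.resize(cv2.imread('pics/w3.png')[80:340,100:377],(399,375))
cv2.imwrite('pics/c3.png',np.hstack([w,b]))
s=env.get_state();Rt=R.from_quat(s['ee_rot']).as_matrix(); print(s['tool_pos'],np.degrees(np.arctan2(Rt[1,1],Rt[0,1])))
E
```

```text
time_s: 4.3
tool_pos: [570.3, 126.8, 100.5]
ee_rot: [0.765, 0.643, -0.0, -0.0]
wrist_force: [0.8, 0.6, 0.3]
opening: 13.3
finger_force: 30.0
time_s: 5.18
tool_pos: [572.7, 127.0, 285.2]
ee_rot: [0.765, 0.643, 0.004, 0.003]
wrist_force: [-0.4, -0.5, -1.2]
opening: 13.5
finger_force: 30.0
[569.48539142 126.76471937 279.99634595] -9.903473997932213
```

View pics/c3.png

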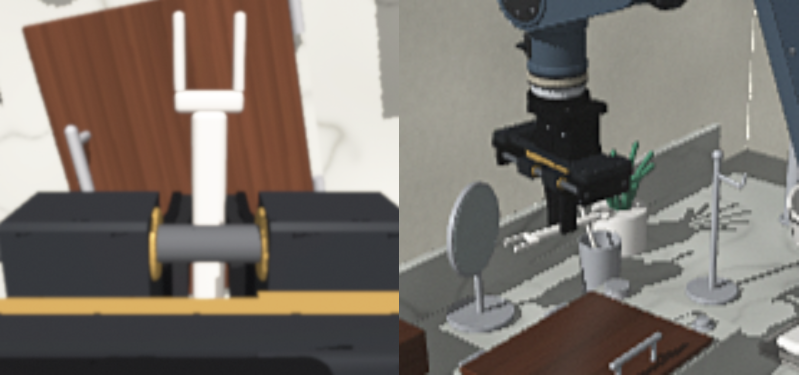

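```bash
python3 - <<'E'
from h import *
s=env.get_state();tp=np.array(s['tool_pos']);Rt=R.from_quat(s['ee_rot']).as_matrix()
sh=atz('w3',245,156,tp[2]+5); d=Rt[:,0]; d=d*np.sign(d[1])
print('sh',sh,'along',(sh-tp)@d,(sh-tp)@Rt[:,1],'d',d)
print('eye from tcp-centred', tp-68*d, 'from sh', sh-115*d)
for n in('s3','t3'):
    for e in(tp-68*d+[0,0,1.5], sh-115*d): print(n,proj(n,e))
b=cv2.imread('pics/s3.png')[110:180,200:290]; t=cv2.imread('pics/t3.png')[110:200,200:300]
cv2.imwrite('pics/c4.png',np.hstack([cv2.resize(b,(400,311)),cv2.resize(t,(346,311))]))
E
```

```text
sh [579.52154122 171.03976153 284.99634595] along 45.33968273249459 2.2638805637848507 d [ 1.71988286e-01  9.85098935e-01 -3.42870645e-04]
eye from tcp-centred [557.79018798  59.77799178 280.01966116] from sh [559.74288836  57.75338399 285.03577608]
s3 [242.39604645 145.55402031]
s3 [242.33348163 144.21852298]
t3 [246.67413525 168.05867218]
t3 [247.47421023 167.09092395]
```

View pics/c4.png

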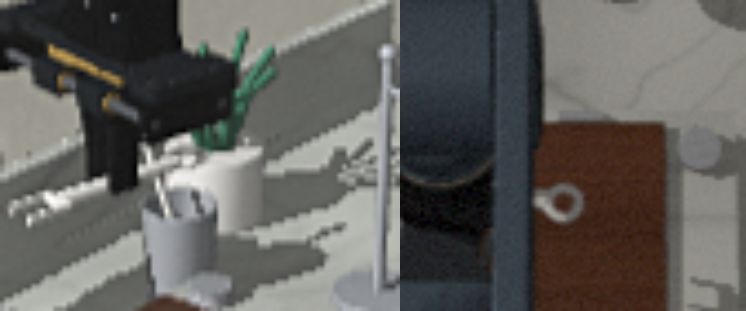

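Both views agree that the eye is at about (558, 58, 283): top pixel (247.7,168.4), side pixel (241.6,144.2). Now carrying it above the hook tip.

```bash
python3 -m inch '[{"tx":-1,"ty":-20,"tz":0,"turn":0},{"tx":-1,"ty":-38,"tz":0,"turn":0},{"tx":-1,"ty":-40,"tz":0,"turn":0},{"tx":-1,"ty":-40,"tz":0,"turn":0},{"tx":-1,"ty":-40,"tz":0,"turn":0},{"tx":-1,"ty":-40,"tz":0,"turn":0},{"tx":-1,"ty":-40,"tz":0,"turn":0},{"tx":-1,"ty":-35,"tz":0,"turn":0},{"tx":0,"ty":-18,"tz":0,"turn":0},{"tx":0,"ty":-7,"tz":0,"turn":0},{"tx":0,"ty":0,"tz":0,"turn":0},{"tx":0,"ty":0,"tz":0,"turn":0}]'
python3 -m inch '[{"tx":0,"ty":0,"tz":-10,"turn":0},{"tx":0,"ty":0,"tz":-10,"turn":0},{"tx":0,"ty":0,"tz":-5,"turn":0},{"tx":0,"ty":0,"tz":0,"turn":0},{"tx":0,"ty":0,"tz":0,"turn":0}]'
python3 - <<'E'
from h import *
shot('side','s4'); shot('top','t4')
s=env.get_state();Rt=R.from_quat(s['ee_rot']).as_matrix(); print(s['tool_pos'],np.degrees(np.arctan2(Rt[1,1],Rt[0,1])))
b=cv2.imread('pics/s4.png')[105:165,265:325]; t=cv2.imread('pics/t4.png')[135:195,325:385]
cv2.imwrite('pics/c5.png',np.hstack([cv2.resize(b,(400,400)),cv2.resize(t,(400,400))]))
E
```

```text
time_s: 6.82
tool_pos: [562.3, -189.9, 280.5]
ee_rot: [0.765, 0.644, 0.0, -0.0]
wrist_force: [-0.5, -0.8, 0.2]
opening: 13.7
finger_force: 30.0
time_s: 7.45
tool_pos: [562.6, -191.3, 255.7]
ee_rot: [0.765, 0.643, 0.0, 0.0]
wrist_force: [-0.0, 0.1, -0.1]
opening: 13.5
finger_force: 30.0
[ 562.60282498 -191.39514153  255.89489195] -9.907405146800224
```

View pics/c5.png

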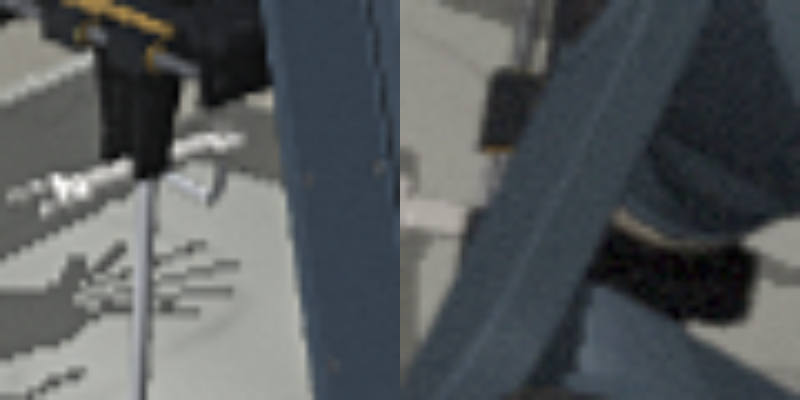

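The side view shows the eye at crop (230,142), about pixel (299,126), just above the hook's upturned point at about (218,178). The arm blocks the top view. Checking numerically.

```bash
python3 - <<'E'
from h import *
s=env.get_state();tp=np.array(s['tool_pos'])
e=tp+[-11.5,-68.8,2]; print('eye pred',e,proj('s4',e), 'tip',proj('s4',np.array([550.2,-260,240])), proj('s4',np.array([550.2,-260,258])))
g=cv2.imread('pics/s4.png').min(axis=2); g0=cv2.imread('pics/side0.png').min(axis=2)
print(g[120:137,288:306]); print(g0[120:137,288:306])
E
```

```text
eye pred [ 551.10282498 -260.19514153  257.89489195] [298.47195571 124.6199168 ] tip [298.37945752 129.08304384] [298.64189979 124.66597322]
[[ 22  22  16  16 149 150  88  40  12   7  32  75  79  84 129 137 146 159]
 [ 22  21  10  53 146 152 107  80  53  70  78  94  96  93  94  99 106 117]
 [ 21  18   8  95 131 113 100  92  81  89  86  91  88  89  90  87  86  89]
 [ 21  21  10 100 100  84  82  81  96 107 104 103  91  87  90  88  89  90]
 [ 20  19  17  90  81  77  70  88  84 117 115 112  94  96  88  88  90  92]
 [ 21  14  18  80  80 127 171 178 217 186 143 190 174 130  89  89  89  89]
 [ 23  14  28 179 180 195 203 182 183 216 202 175 157 116  88  90  91  92]
 [ 22  10  78 214 190 162 150 128  93 141 144 100  97  91  89  91  92  92]
 [ 20  14  70 157 133  95  83  83  79  75  77  81  88  90  91  91  91  92]
 [ 19   8  43  89  82 138 139 125 124  91  90  84  84  93  91  93  90  94]
 [  9  28  71 106 134 166 166 159 164 112  79  94  95  67  82  84  90  91]
 [ 35 113 177 189 166 160 160 161 170 103  86 147 147 136 126  90  98  85]
 [ 96 164 161 162 187 197 152 159 170  87  85 164 165 164 1
[... 892 characters left out ...]
103 105 105 106 104 103]
 [ 83  95  98  96  97  93  95  94  94  97  96 100 105 106 104 105 105 105]
 [127  82  88  90  88 156 162 143 139 120 174 105  98 104 105 103 103 107]
 [207 202 133 121 151 184 186 173 173 166 157 106 107  76  93 100 101 103]
 [139 183 198 206 181 178 176 176 178 185 115 159 165 152 144 106 111  97]
 [ 97 167 172 178 204 214 169 171 173 200 108 176 181 180 176 162 165 143]
 [116 185 167 168 172 185 195 214 163 182 133 176 178 177 178 178 181 176]
 [138 184 183 180 164 168 171 190 154 145 167 179 176 176 176 176 175 176]
 [154 183 182 180 179 180 163 174 141 162 176 177 177 174 175 175 171 174]
 [151 184 184 181 180 179 180 180 160 175 177 178 176 176 175 176 172 174]]
```

```bash
cat > fit.py <<'E'
from h import *
# supersampled projected ring (ring minus hole), NCC against the picture
def ringmask(f,c,box,S=8,n=(0,0,1)):
    u0,v0,u1,v1=box; m=np.zeros(((v1-v0)*S,(u1-u0)*S),np.float32)
    a=np.linspace(0,2*np.pi,60)
    def poly(r,z): 
        P=proj(f,np.c_[c[0]+r*np.cos(a),c[1]+r*np.sin(a),np.full(60,c[2]+z)]); return np.round(((P-[u0,v0]+.5)*S)).astype(np.int32)
    for z in np.linspace(-3.5,3.5,5): cv2.fillPoly(m,[poly(15,z)],1)
    h=np.ones_like(m)
    for z in(-3.5,3.5):
        k=np.zeros_like(m);cv2.fillPoly(k,[poly(8,z)],1);h*=k
    m[h>0]=0
    return cv2.resize(m,(u1-u0,v1-v0),interpolation=cv2.INTER_AREA)
def fit(f,c,rng=12,step=1.0,w=7):
    g=cv2.imread('pics/'+f+'.png').min(axis=2).astype(float); u,v=proj(f,np.array(c)); box=(int(u)-w,int(v)-w,int(u)+w+1,int(v)+w+1)
    G=g[box[1]:box[3],box[0]:box[2]]; res=[]
    for dx in np.arange(-rng,rng+.1,step):
        for dy in np.arange(-rng,rng+.1,step):
            m=ringmask(f,np.array(c)+[dx,dy,0],box)
            ring=(m*G).sum()/m.sum()
            res.append((np.corrcoef(m.ravel(),G.ravel())[0,1],dx,dy))
    res.sort(reverse=True); b=res[0]; return b, proj(f,np.array(c)+[b[1],b[2],0])
E
python3 - <<'E'
from fit import *
d3=cam('s3')[0]; d4=cam('s4')[0]; t3=np.array(d3['tool_pos']); t4=np.array(d4['tool_pos']); print(t3,t4, cam('t3')[0]['tool_pos'])
o=np.array([-11.5,-68.8,2])
for f,t in(('t3',t3),('s3',t3),('s4',t4)): print(f,fit(f,t+o))
print(fit('top0',[557.4,59.7,102]),fit('side0',[557.4,59.7,102]))
g=cv2.imread('pics/top0.png').min(axis=2); print(g[152:180,364:382])
g=cv2.imread('pics/side0.png').min(axis=2); print(g[152:180,364:382][:0])
E
```

```text
[571.13302122 126.86653978 282.77919202] [ 562.57931676 -191.30152321  255.69655774] [570.0547444943961, 126.78777657737977, 281.06861405866556]
t3 ((np.float64(0.8044084300534223), np.float64(-2.0), np.float64(3.0)), array([246.15319926, 167.91064135]))
s3 ((np.float64(0.36865044476591946), np.float64(-12.0), np.float64(12.0)), array([242.70413059, 146.49132658]))
s4 ((np.float64(0.4124274432657924), np.float64(3.0), np.float64(12.0)), array([296.02259563, 125.40258024]))
((np.float64(0.82376215778282), np.float64(0.0), np.float64(2.0)), array([246.55849897, 177.37192783])) ((np.float64(0.811184378620612), np.float64(3.0), np.float64(2.0)), array([242.00766651, 192.47523088]))
[[100 100 104 110 112 105  99  91  89  90  98  97  87  77  75 104 117 117]
 [108 107 105  99  96  92  87  84  69  66  74  81  73  73  94 117 117 119]
 [112 110 101  96  93  87  82  72  58  65  88 100 104 114 116 117 118 119]
 [105  97  94  86  79  81 100 103  86 109 116 120 118 115 119 119 118 117]
 [ 93  85  79  70  65  79 124 106  99 111 115 113 118 118 117 119 116 119]
 [ 86  77  63  61  72  88 120  95 110 
[... 990 characters left out ...]
 113 117 111 115 113]
 [ 74  96 117  86  77  77  82  79  78  89 107 111 116 115 110 117 113 112]
 [ 80 106 113  75  69  71  71  70  73  73  80  89 112 112 114 112 112 114]
 [ 91 112  99  90  76  79  70  72  68  72  73  75  78  79  80  79  84 111]
 [109 104  92  95 107 110 103  78  73  73  69  71  66  69  68  74  74  77]
 [109  94 100 122 102 115 110 110 113 100  75  71  76  75  71  68  68  70]
 [113  96  93 107  95 110 114 114 114 113 107 107 107 112 101  78  73  66]
 [110 110 107  99 110 114 110 113 111 114 112 114 112 111 111 105 104  76]
 [112 111 114 112 113 113 112 110 113 110 112 114 112 109 111 113 111 108]
 [114 115 115 110 112 113 111 113 111 108 111 110 113 108 112 110 107 115]]
[]
```

Ring fits put the eye about 3 mm further +y than I first estimated. I'll correct by (-1,-2), then lower over the tip while watching the force.

```bash
python3 -m inch '[{"tx":-1,"ty":-2,"tz":0,"turn":0},{"tx":0,"ty":0,"tz":-5,"turn":0},{"tx":0,"ty":0,"tz":-5,"turn":0},{"tx":0,"ty":0,"tz":-3,"turn":0},{"tx":0,"ty":0,"tz":0,"turn":0},{"tx":0,"ty":0,"tz":0,"turn":0}]'
python3 -m inch '[{"tx":0.5,"ty":-0.5,"tz":-3,"turn":0},{"tx":0.5,"ty":0,"tz":-3,"turn":0},{"tx":0.5,"ty":0,"tz":-3,"turn":0},{"tx":0,"ty":0,"tz":0,"turn":0},{"tx":0,"ty":0,"tz":0,"turn":0}]'
python3 - <<'E'
from h import *
F=[env.get_state()['wrist_force'].round(2)]; shot('side','s5');shot('wrist','w5'); F.append(env.get_state()['wrist_force'].round(2)); print(F)
b=cv2.imread('pics/s5.png')[110:150,275:315]
g=b.min(axis=2); print(g[8:32,10:32])
E
```

```text
time_s: 8.3
tool_pos: [561.5, -193.2, 242.6]
ee_rot: [0.765, 0.643, 0.0, 0.0]
wrist_force: [-0.0, 0.5, -0.9]
opening: 13.4
finger_force: 30.0
time_s: 8.93
tool_pos: [562.9, -193.7, 233.5]
ee_rot: [0.766, 0.643, 0.0, 0.0]
wrist_force: [-0.2, -0.3, -0.3]
opening: 13.2
finger_force: 30.0
[array([-0.22, -0.34, -0.31]), array([ 0.59, -0.4 , -0.94])]
[[ 37  23  71  97  60  22  17  22  26  23  27  29  34  29  22  21  22  21
   15  20  66  65]
 [ 36  30  56  94  94  82  57  32  18  20  24  25  26  21  21  20  20  20
   20  11  69  67]
 [ 39  28  43  66  72  91  92  88  80  37  24  23  26  19  19  21  20  21
   19  10  69  66]
 [ 37  29  34  29  28  46  63  90  95  70  27  20  22  22  18  22  21  20
   20  12  59  63]
 [ 30  27  20  17  18  15  14  65  80  68  26  17  25  29  23  20  18  22
   20  11  52  65]
 [ 25  19  21  22  19  20  12  63  86  71  25  17  39  28  21  15  16  14
   14   8  49  67]
 [ 33  26  24  18  21  19  13  84  94  75  34  19  27  22  20  15   8  20
   34  74  68  64]
 [ 36  26  28  21  20  18  18  95  94  75  49  15  15  14   8  33  75  78
   78  96  81  62]
 [ 35  25
[... 779 characters left out ...]
9  69  89 152 162 161 158 161
  158 158 164 170]
 [ 46  15  15   8   0  95 159 153 165 152 164 100 144 165 162 159 156 157
  156 157 159 166]
 [ 23   8   6  56 139 159 170 167 165 164 164 150 164 162 161 157 158 158
  159 156 157 164]
 [100  50  71 125 179 173 167 166 165 163 164 163 162 160 158 159 160 157
  159 158 157 164]
 [157 139  96 127 166 167 164 163 163 163 162 162 162 162 163 159 161 159
  160 158 160 164]
 [167 161  82 109 163 165 166 166 166 167 166 164 165 161 159 161 161 159
  160 159 159 163]
 [166 156  80 146 161 161 160 163 168 168 170 166 164 162 161 159 159 159
  160 158 159 162]
 [170 154  77 171 170 164 165 166 117 111 108 160 163 162 163 160 159 161
  159 159 160 161]]
```

```bash
python3 - <<'E'
import cv2
b=cv2.imread('pics/s5.png')[108:148,270:320]
cv2.imwrite('pics/c6.png',cv2.resize(b,(750,600),interpolation=cv2.INTER_CUBIC))
E
```

```text
(no output)
```

View pics/c6.png

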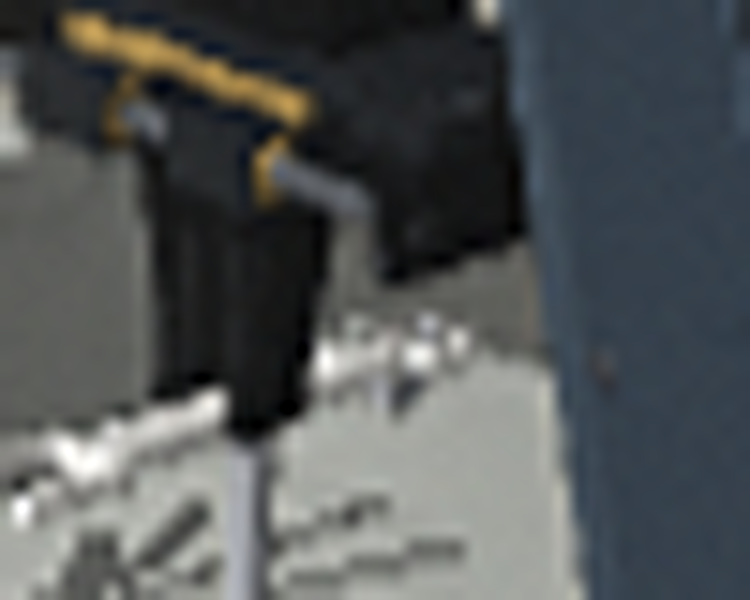

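The tip shows at (430,325), poking through the ring, which spans about x 360–475 with the hook's bend below. It is threaded, slightly off-centre. I'll nudge and lower a bit more, then release.

```bash
python3 -m inch '[{"tx":0,"ty":-1.5,"tz":-2,"turn":0},{"tx":0.5,"ty":0,"tz":-2,"turn":0},{"tx":0,"ty":0,"tz":-2,"turn":0},{"tx":0,"ty":0,"tz":0,"turn":0},{"tx":0,"ty":0,"tz":0,"turn":0}]'
python3 -m inch '[{"tx":0,"ty":0,"tz":0,"turn":0},{"tx":0,"ty":0,"tz":0,"turn":0},{"tx":0,"ty":0,"tz":0,"turn":0},{"tx":0,"ty":0,"tz":0,"turn":0},{"tx":0,"ty":0,"tz":0,"turn":0},{"tx":0,"ty":0,"tz":0,"turn":0},{"tx":0,"ty":0,"tz":0,"turn":0},{"tx":0,"ty":0,"tz":0,"turn":0},{"tx":0,"ty":0,"tz":0,"turn":0},{"tx":0,"ty":0,"tz":0,"turn":0},{"tx":0,"ty":0,"tz":0,"turn":0},{"tx":0,"ty":0,"tz":0,"turn":0}]' 1
python3 - <<'E'
from h import *
shot('side','s6'); g=cv2.imread('pics/s6.png').astype(int); g0=cv2.imread('pics/side0.png').astype(int)
d=np.abs(g-g0).max(axis=2)[125:180,280:305]; print(np.where(d>25,1,0).astype(str).tolist() and '\n'.join(''.join('#' if x>25 else '.' for x in r) for r in d))
print(proj('s6',np.array([[555.,-262,210],[555,-262,62]])))
E
```

```text
time_s: 9.65
tool_pos: [563.4, -195.2, 227.5]
ee_rot: [0.765, 0.643, -0.0, -0.0]
wrist_force: [0.2, -0.4, 0.1]
opening: 13.2
finger_force: 30.0
time_s: 11.15
tool_pos: [563.4, -195.2, 227.5]
ee_rot: [0.765, 0.643, 0.0, -0.0]
wrist_force: [0.3, -0.3, -0.2]
opening: 87.1
finger_force: 0.0
......##..###############
......##.....###########.
......##.....#######.....
.....#.#.....#######.....
.......#.....#######.....
.........##.#######......
.........##########......
..........#########......
............#######......
............######.......
............######.......
............######.......
...........#######.......
.........#########.......
..........########.......
........##########.......
.........#.######........
......###.###............
.......##................
.....######..............
......#####..............
.....##.##...............
....#####................
..#####..................
.######..................
.###.#...................
.#####...................
##.###...................
#.###....................
####.....................
###......................
###......................
##.......................
#........................
#........................
#........................
.........................
.........................
.........................
.........................
.........................
.........................
.........................
.........................
.........................
.........................
.........................
.........................
.........................
.........................
.........................
.........................
.........................
.........................
.........................
[[297.20937635 135.86107874]
 [295.22998377 169.73208106]]
```

```bash
cat > dd.py <<'E'
from h import *
import sys
f=sys.argv[1]; shot('side',f); g=cv2.imread('pics/'+f+'.png').astype(int); g0=cv2.imread('pics/side0.png').astype(int)
d=(g.min(axis=2)-g0.min(axis=2))[115:185,265:312]
print('\n'.join(''.join('+' if x>22 else '-' if x<-22 else '.' for x in r) for r in d))
s=env.get_state(); print(s['time_s'],s['tool_pos'],s['wrist_force'])
E
python3 -m inch '[{"tx":0,"ty":0,"tz":0,"turn":0},{"tx":0,"ty":0,"tz":0,"turn":0},{"tx":0,"ty":0,"tz":0,"turn":0},{"tx":0,"ty":0,"tz":0,"turn":0}]'
python3 dd.py s7
```

```text
time_s: 11.7
tool_pos: [563.4, -195.2, 227.6]
ee_rot: [0.766, 0.643, 0.0, -0.0]
wrist_force: [-1.0, 0.4, 0.1]
opening: 87.1
finger_force: 0.0
...---...++++..+++++....-----------------------
++++.......++++++++......----------------------
+++++++.--...+++++.-.......--------------------
+++++++...-.-.+++.......-----------------------
++++++++-..-.-++.--.....-----------------------
++++++++......+.....---------------------------
..++++++......-.....---------------------------
++++++++.....--.....---------------------------
++++++++....---.....---------------------------
++++++++...----......--------------------------
++++++++..-----......--..----------------------
+++++++++------......--.....-------------------
++++++++.------......--.....--------.-..-------
++++++++.------.....-.-.....-------......------
+++++++.-------.......-.....-------......------
++++++...------.........--.-------.......------
+++++....------.........----------.......----.-
+++++...-------..........---------.......---.--
+++++....-----.............-------.......------
+++++....-.................------........-----
[... 1789 characters left out ...]
....................................
...............................................
...............................................
...............................................
...............................................
...............................................
.............................................--
..........................................-----
........................................------.
......................................------...
......................................----.....
......................................--.......
...............................................
11.75 [ 563.36107437 -195.20464515  227.53929886] [ 0.22744249 -0.37476999 -0.28326007]
```

```bash
python3 -m inch '[{"tx":0,"ty":0,"tz":10,"turn":0},{"tx":0,"ty":0,"tz":20,"turn":0},{"tx":0,"ty":10,"tz":30,"turn":0},{"tx":-5,"ty":30,"tz":15,"turn":0},{"tx":-10,"ty":40,"tz":0,"turn":0},{"tx":-10,"ty":40,"tz":0,"turn":0},{"tx":-10,"ty":40,"tz":0,"turn":0},{"tx":-10,"ty":40,"tz":0,"turn":1.5},{"tx":-15,"ty":40,"tz":0,"turn":2.5},{"tx":-15,"ty":30,"tz":0,"turn":2.5},{"tx":-15,"ty":20,"tz":0,"turn":2.5},{"tx":0,"ty":0,"tz":0,"turn":2}]'
python3 dd.py s8; python3 -m inch '[{"tx":0,"ty":0,"tz":0,"turn":0},{"tx":0,"ty":0,"tz":0,"turn":0},{"tx":0,"ty":0,"tz":0,"turn":0}]';python3 dd.py s9 | sed -n 30,72p
```

```text
time_s: 13.25
tool_pos: [472.5, 96.0, 303.3]
ee_rot: [0.699, 0.715, 0.0, 0.0]
wrist_force: [0.9, -0.6, 0.5]
opening: 87.2
finger_force: 0.0
---------+++++++++++...........................
---------++++++++++............................
.----.---.++++++++.............................
...--........++++---...........................
-...............-------........................
--.............---------.......................
--............----------.......................
.............-----------.......................
............------------.......................
...........-------------.......................
..........--------------.......................
.........--------------........................
.........--------------........................
........--------------.........................
.......---------------.........................
......----------------.........................
.....-----------------.........................
.....-----------------......-++................
.....----------------.......++--.--............
.....--------------.........+.--.--............

[... 3979 characters left out ...]
............+.........................
.....................+.........................
...............................................
...............................................
...............................................
...............................................
..............................................-
............................................---
..........................................-----
........................................--.----
......................................--------.
......................................--.---...
.........................................-.....
13.725 [473.66905135  94.31686039 302.45211241] [ 0.91509179  0.71277621 -0.03142127]
```

The flosser hangs on the hook: ring at about (297,134), body below, swinging out. Next, go down over the bar.

```bash
python3 -m inch '[{"tx":-4,"ty":6,"tz":-20,"turn":0},{"tx":-3,"ty":6,"tz":-30,"turn":0},{"tx":0,"ty":0,"tz":-35,"turn":0},{"tx":0,"ty":0,"tz":-35,"turn":0},{"tx":0,"ty":0,"tz":-30,"turn":0},{"tx":0,"ty":0,"tz":-20,"turn":0},{"tx":0,"ty":0,"tz":-12,"turn":0},{"tx":0,"ty":0,"tz":-7,"turn":0},{"tx":0,"ty":0,"tz":0,"turn":0},{"tx":0,"ty":0,"tz":0,"turn":0}]'
python3 -m inch '[{"tx":0,"ty":0,"tz":0,"turn":0},{"tx":0,"ty":0,"tz":0,"turn":0},{"tx":0,"ty":0,"tz":0,"turn":0},{"tx":0,"ty":0,"tz":0,"turn":0},{"tx":0,"ty":0,"tz":0,"turn":0},{"tx":0,"ty":0,"tz":0,"turn":0},{"tx":0,"ty":0,"tz":0,"turn":0},{"tx":0,"ty":0,"tz":0,"turn":0},{"tx":0,"ty":0,"tz":0,"turn":0},{"tx":0,"ty":0,"tz":0,"turn":0},{"tx":0,"ty":0,"tz":0,"turn":0},{"tx":0,"ty":0,"tz":0,"turn":0}]' 0
python3 dd.py s10 | sed -n 15,72p
```

```text
time_s: 14.98
tool_pos: [467.0, 106.8, 114.2]
ee_rot: [0.7, 0.714, 0.001, 0.001]
wrist_force: [-0.5, 0.7, 0.3]
opening: 86.9
finger_force: 0.0
time_s: 16.48
tool_pos: [467.5, 106.8, 113.6]
ee_rot: [0.7, 0.714, 0.001, 0.001]
wrist_force: [4.1, 0.4, -2.9]
opening: 9.1
finger_force: 30.0
.-+++++...................................-----
.-++++.....................................----
.-+++.........................-............----
..+++.........................++...........----
-++++.......................-+...--.........---
-++++.......................++-----.........---
-++++.......................++-+--..........---
-++++.......................+--.-............--
-+++++.......................----............--
-+++++......................-.---............--
-+++.........................+---.............-
.++..........................+---.............-
.+...........................+.--..............
.+...........................+---..............
.-...........................+--...............
--...........................+--...............
--..........................++................
[... 1259 characters left out ...]
................................---.--
-------..................................---...
-------........................................
-------........................................
--------......-................................
------------------.............................
--------------------...........................
---------------------..........................
---------------------..........................
---------------------..........................
---------------------..........................
---------------------..........................
--------------------...........................
16.525 [467.48344389 106.79413303 113.64696412] [ 4.91076383  1.76847097 -4.22254477]
```

The bar is gripped at 9.1 mm opening. Letting the flosser settle, then tugging gently.

```bash
python3 -m inch '[{"tx":0,"ty":0,"tz":0,"turn":0},{"tx":0,"ty":0,"tz":0,"turn":0},{"tx":0,"ty":0,"tz":0,"turn":0},{"tx":0,"ty":0,"tz":0,"turn":0},{"tx":0,"ty":0,"tz":0,"turn":0},{"tx":0,"ty":0,"tz":0,"turn":0},{"tx":0,"ty":0,"tz":0,"turn":0},{"tx":0,"ty":0,"tz":0,"turn":0},{"tx":0,"ty":0,"tz":0,"turn":0},{"tx":0,"ty":0,"tz":0,"turn":0},{"tx":0,"ty":0,"tz":0,"turn":0},{"tx":0,"ty":0,"tz":0,"turn":0}]' | grep force
python3 dd.py s11 | sed -n 30,52p
python3 -m inch '[{"tx":0,"ty":0,"tz":0.5,"turn":0},{"tx":0,"ty":0,"tz":0.5,"turn":0},{"tx":0,"ty":0,"tz":0,"turn":0}]' | grep -E 'pos|force'
python3 -m inch '[{"tx":0,"ty":0,"tz":0.5,"turn":0},{"tx":0,"ty":0,"tz":0.5,"turn":0},{"tx":0,"ty":0,"tz":0,"turn":0}]' | grep -E 'pos|force'
python3 -m inch '[{"tx":0,"ty":0,"tz":0.5,"turn":0},{"tx":0,"ty":0,"tz":0,"turn":0},{"tx":0,"ty":0,"tz":0,"turn":0}]' | grep -E 'pos|force'
```

```text
wrist_force: [5.6, 0.3, -4.7]
finger_force: 30.0
--...........................++................
--...........................+++...............
--...........................++.-..............
--...........................+..-..............
--...........................+++...............
-...........................-++................
-...........................-+..-..............
--...........................+..-..............
-...........................-+..-..............
-............................+..-..............
--...........................+.................
--...........................+..-..............
----.........................+..-..............
--------.....................+..-..............
---------....................+.--..............
---------....................+..-..............
---------...................-+.--..............
---------...................-+.--..............
--------....................-+.--..............
-------.....................-+..-..............
-------....................+.+-..+.............
-------....................+..-................
-------....................+.--.--.............
tool_pos: [467.7, 106.8, 114.7]
wrist_force: [5.9, 0.2, -4.6]
finger_force: 30.0
tool_pos: [468.0, 106.8, 115.7]
wrist_force: [6.1, -0.5, -4.7]
finger_force: 30.0
tool_pos: [468.1, 106.8, 116.2]
wrist_force: [6.6, 0.4, -4.4]
finger_force: 30.0
```

```bash
python3 -m inch '[{"tx":0,"ty":0,"tz":0.5,"turn":0},{"tx":0,"ty":0,"tz":0,"turn":0},{"tx":0,"ty":0,"tz":0,"turn":0}]' | grep -E 'pos|force'
python3 -m inch '[{"tx":0,"ty":0,"tz":0.5,"turn":0},{"tx":0,"ty":0,"tz":0,"turn":0},{"tx":0,"ty":0,"tz":0,"turn":0}]' | grep -E 'pos|force'
python3 -m inch '[{"tx":0,"ty":0,"tz":0.5,"turn":0},{"tx":0,"ty":0,"tz":0,"turn":0},{"tx":0,"ty":0,"tz":0,"turn":0}]' | grep -E 'pos|force'
```

```text
tool_pos: [468.1, 106.8, 116.3]
wrist_force: [6.9, 1.1, -8.7]
finger_force: 30.0
tool_pos: [468.1, 106.8, 116.4]
wrist_force: [7.8, 1.7, -12.1]
finger_force: 30.0
tool_pos: [468.1, 106.8, 116.5]
wrist_force: [7.6, 1.7, -15.0]
finger_force: 30.0
```

Past 2.6 mm the lid stops dead and the force climbs from 5 to 15 N without motion, so the latch has caught. I'll ease back down, let go, and go press the button.

```bash
python3 -m inch '[{"tx":0,"ty":0,"tz":-1.5,"turn":0},{"tx":0,"ty":0,"tz":-1.5,"turn":0},{"tx":0,"ty":0,"tz":-1,"turn":0},{"tx":0,"ty":0,"tz":0,"turn":0}]' | grep -E 'pos|force'
python3 -m inch '[{"tx":0,"ty":0,"tz":0,"turn":0},{"tx":0,"ty":0,"tz":0,"turn":0},{"tx":0,"ty":0,"tz":0,"turn":0},{"tx":0,"ty":0,"tz":0,"turn":0},{"tx":0,"ty":0,"tz":0,"turn":0},{"tx":0,"ty":0,"tz":10,"turn":0},{"tx":0,"ty":0,"tz":25,"turn":0},{"tx":0,"ty":0,"tz":25,"turn":0},{"tx":0,"ty":0,"tz":10,"turn":0}]' 0.6 | grep -E 'pos|force|open'
python3 -m inch '[{"tx":1,"ty":-19,"tz":0,"turn":0},{"tx":2,"ty":-30,"tz":0,"turn":0},{"tx":2,"ty":-30,"tz":0,"turn":0},{"tx":2,"ty":-30,"tz":0,"turn":0},{"tx":2,"ty":-30,"tz":0,"turn":0},{"tx":2,"ty":-20,"tz":0,"turn":0},{"tx":1,"ty":-10,"tz":0,"turn":0},{"tx":0,"ty":0,"tz":-25,"turn":0},{"tx":0,"ty":0,"tz":-25,"turn":0},{"tx":0,"ty":0,"tz":-20,"turn":0},{"tx":0,"ty":0,"tz":-8,"turn":0},{"tx":0,"ty":0,"tz":0,"turn":0}]' 0
```

```text
tool_pos: [467.4, 106.8, 113.6]
wrist_force: [5.5, 0.4, -4.5]
finger_force: 30.0
tool_pos: [467.2, 106.8, 185.4]
wrist_force: [0.2, 0.6, 1.1]
opening: 52.4
finger_force: 0.0
time_s: 23.45
tool_pos: [478.1, -61.8, 105.3]
ee_rot: [0.7, 0.714, -0.0, -0.001]
wrist_force: [-0.8, 0.7, -0.4]
opening: 0.8
finger_force: 0.0
```

```bash
python3 -m inch '[{"tx":0.5,"ty":0,"tz":-4,"turn":0},{"tx":0.5,"ty":0,"tz":-3,"turn":0},{"tx":0,"ty":0,"tz":-2,"turn":0},{"tx":0,"ty":0,"tz":0,"turn":0}]' | grep -E 'pos|wrist'
python3 -m inch '[{"tx":0,"ty":0,"tz":-1.5,"turn":0},{"tx":0,"ty":0,"tz":-1.5,"turn":0},{"tx":0,"ty":0,"tz":0,"turn":0}]' | grep -E 'pos|wrist'
python3 -m inch '[{"tx":0,"ty":0,"tz":-1,"turn":0},{"tx":0,"ty":0,"tz":-1,"turn":0},{"tx":0,"ty":0,"tz":0,"turn":0}]' | grep -E 'pos|wrist'
```

```text
tool_pos: [479.9, -62.3, 96.8]
wrist_force: [1.3, -0.1, 2.2]
tool_pos: [479.8, -62.3, 93.6]
wrist_force: [0.0, 0.6, 3.9]
tool_pos: [479.8, -62.3, 91.6]
wrist_force: [1.8, 0.4, 3.7]
```

```bash
python3 -m inch '[{"tx":0,"ty":0,"tz":-1,"turn":0},{"tx":0,"ty":0,"tz":-1,"turn":0},{"tx":0,"ty":0,"tz":0,"turn":0}]' | grep -E 'pos|wrist'
python3 -m inch '[{"tx":0,"ty":0,"tz":-1,"turn":0},{"tx":0,"ty":0,"tz":0,"turn":0},{"tx":0,"ty":0,"tz":0,"turn":0}]' | grep -E 'pos|wrist'
```

```text
tool_pos: [479.8, -62.3, 91.2]
wrist_force: [-1.4, 2.0, 17.6]
tool_pos: [479.8, -62.3, 91.0]
wrist_force: [-2.5, 2.0, 25.0]
```

The button bottomed out at 91 mm, which is its full 7 mm travel. Back to the bar.

```bash
python3 -m inch '[{"tx":0,"ty":0,"tz":5,"turn":0},{"tx":0,"ty":0,"tz":20,"turn":0},{"tx":0,"ty":0,"tz":30,"turn":0},{"tx":0,"ty":0,"tz":30,"turn":0},{"tx":0,"ty":0,"tz":12,"turn":0},{"tx":0,"ty":0,"tz":0,"turn":0}]' 0.6 | grep -E 'pos|wrist'
python3 -m inch '[{"tx":-1.5,"ty":19,"tz":0,"turn":0},{"tx":-2,"ty":30,"tz":0,"turn":0},{"tx":-2,"ty":30,"tz":0,"turn":0},{"tx":-2,"ty":30,"tz":0,"turn":0},{"tx":-2,"ty":30,"tz":0,"turn":0},{"tx":-2,"ty":20,"tz":0,"turn":0},{"tx":-1,"ty":10,"tz":0,"turn":0},{"tx":0,"ty":0,"tz":-20,"turn":0},{"tx":0,"ty":0,"tz":-25,"turn":0},{"tx":0,"ty":0,"tz":-20,"turn":0},{"tx":0,"ty":0,"tz":-8,"turn":0},{"tx":0,"ty":0,"tz":0,"turn":0}]' | grep -E 'pos|wrist|open'
```

```text
tool_pos: [479.0, -62.2, 185.5]
wrist_force: [0.2, 0.5, -1.0]
tool_pos: [466.4, 106.8, 112.0]
wrist_force: [0.7, 0.1, 0.1]
opening: 51.9
```

```bash
python3 -m inch '[{"tx":1.5,"ty":0,"tz":2,"turn":0},{"tx":0,"ty":0,"tz":0,"turn":0},{"tx":0,"ty":0,"tz":0,"turn":0},{"tx":0,"ty":0,"tz":0,"turn":0},{"tx":0,"ty":0,"tz":0,"turn":0},{"tx":0,"ty":0,"tz":0,"turn":0},{"tx":0,"ty":0,"tz":0,"turn":0},{"tx":0,"ty":0,"tz":0,"turn":0},{"tx":0,"ty":0,"tz":0,"turn":0},{"tx":0,"ty":0,"tz":0,"turn":0}]' 0 | grep -E 'pos|force|open'
python3 -m inch '[{"tx":0.2,"ty":0,"tz":1,"turn":0},{"tx":0.2,"ty":0,"tz":1,"turn":0},{"tx":0.2,"ty":0,"tz":1,"turn":0},{"tx":0.3,"ty":0,"tz":1,"turn":0},{"tx":0,"ty":0,"tz":0,"turn":0}]' | grep -E 'pos|force'
python3 - <<'E'
import numpy as np
P=lambda t:np.array([193-(193*np.cos(t)-44*np.sin(t)),193*np.sin(t)+44*np.cos(t)-44])
t0=4.0/193; a=np.linspace(t0,1.02,34); d=np.diff([P(t) for t in a],axis=0).round(1); print(d.tolist(), P(1.02)-P(t0), d.sum(0))
E
```

```text
tool_pos: [467.5, 106.8, 114.5]
wrist_force: [-4.5, -0.1, 5.7]
opening: 9.0
finger_force: 30.0
tool_pos: [468.4, 106.8, 118.3]
wrist_force: [-5.0, -0.5, -3.0]
finger_force: 30.0
[[1.5, 5.8], [1.7, 5.7], [1.9, 5.7], [2.1, 5.6], [2.2, 5.6], [2.4, 5.5], [2.6, 5.4], [2.7, 5.3], [2.9, 5.3], [3.0, 5.2], [3.2, 5.1], [3.4, 5.0], [3.5, 4.9], [3.6, 4.8], [3.8, 4.6], [3.9, 4.5], [4.1, 4.4], [4.2, 4.3], [4.3, 4.2], [4.4, 4.0], [4.6, 3.9], [4.7, 3.7], [4.8, 3.6], [4.9, 3.5], [5.0, 3.3], [5.1, 3.2], [5.2, 3.0], [5.3, 2.8], [5.4, 2.7], [5.4, 2.5], [5.5, 2.3], [5.6, 2.2], [5.6, 2.0]] [128.52982327 139.49468603] [128.5 139.6]
```

The lid comes up free now (3 N at 4 mm). Raising it along its arc, then checking.

```bash
python3 -m inch '[{"tx":1.5,"ty":0,"tz":5.8,"turn":0},{"tx":1.7,"ty":0,"tz":5.7,"turn":0},{"tx":1.9,"ty":0,"tz":5.7,"turn":0},{"tx":2.1,"ty":0,"tz":5.6,"turn":0},{"tx":2.2,"ty":0,"tz":5.6,"turn":0},{"tx":2.4,"ty":0,"tz":5.5,"turn":0},{"tx":2.6,"ty":0,"tz":5.4,"turn":0},{"tx":2.7,"ty":0,"tz":5.3,"turn":0},{"tx":2.9,"ty":0,"tz":5.3,"turn":0},{"tx":3,"ty":0,"tz":5.2,"turn":0},{"tx":3.2,"ty":0,"tz":5.1,"turn":0}]'
python3 -m inch '[{"tx":3.4,"ty":0,"tz":5,"turn":0},{"tx":3.5,"ty":0,"tz":4.9,"turn":0},{"tx":3.6,"ty":0,"tz":4.8,"turn":0},{"tx":3.8,"ty":0,"tz":4.6,"turn":0},{"tx":3.9,"ty":0,"tz":4.5,"turn":0},{"tx":4.1,"ty":0,"tz":4.4,"turn":0},{"tx":4.2,"ty":0,"tz":4.3,"turn":0},{"tx":4.3,"ty":0,"tz":4.2,"turn":0},{"tx":4.4,"ty":0,"tz":4,"turn":0},{"tx":4.6,"ty":0,"tz":3.9,"turn":0},{"tx":4.7,"ty":0,"tz":3.7,"turn":0}]'
```

```text
time_s: 30.95
tool_pos: [494.1, 107.3, 179.3]
ee_rot: [0.7, 0.714, -0.001, -0.001]
wrist_force: [-6.1, 1.2, -0.6]
opening: 8.6
finger_force: 30.0
time_s: 32.33
tool_pos: [537.7, 108.0, 228.7]
ee_rot: [0.7, 0.714, -0.001, -0.002]
wrist_force: [-10.2, 2.3, 6.7]
opening: 8.7
finger_force: 30.0
```

```bash
python3 -m inch '[{"tx":4.3,"ty":0.2,"tz":4.1,"turn":0},{"tx":4.4,"ty":0.2,"tz":4,"turn":0},{"tx":4.5,"ty":0.2,"tz":3.8,"turn":0},{"tx":5.1,"ty":0.1,"tz":3.2,"turn":0},{"tx":5.2,"ty":0.1,"tz":3,"turn":0},{"tx":5.3,"ty":0.1,"tz":2.8,"turn":0},{"tx":5.4,"ty":0.1,"tz":2.7,"turn":0},{"tx":5.4,"ty":0.1,"tz":2.5,"turn":0},{"tx":5.5,"ty":0.1,"tz":2.3,"turn":0},{"tx":3,"ty":0,"tz":1.2,"turn":0},{"tx":0,"ty":0,"tz":0,"turn":0},{"tx":0,"ty":0,"tz":0,"turn":0}]'
python3 -m inch '[{"tx":0,"ty":0,"tz":0,"turn":0},{"tx":0,"ty":0,"tz":0,"turn":0},{"tx":0,"ty":0,"tz":0,"turn":0},{"tx":0,"ty":0,"tz":0,"turn":0}]'
```

```text
time_s: 33.83
tool_pos: [589.0, 108.8, 258.8]
ee_rot: [0.7, 0.714, 0.002, 0.001]
wrist_force: [-4.9, 2.5, 5.7]
opening: 8.9
finger_force: 30.0
time_s: 34.33
tool_pos: [589.0, 108.8, 258.7]
ee_rot: [0.7, 0.714, 0.002, 0.001]
wrist_force: [-4.5, 2.8, 6.9]
opening: 8.7
finger_force: 30.0
```

```bash
python3 dd.py s12 | sed -n 10,58p; python3 - <<'E'
from h import *
shot('top','t12')
a=cv2.imread('pics/top0.png').astype(int).min(2);b=cv2.imread('pics/t12.png').astype(int).min(2)
# lid angle from the grasp point position relative to the hinge
s=env.get_state(); t=np.array(s['tool_pos']); r0=np.array([467.5,113.9+15.6]); h=r0+[193,-44]
g=np.array([t[0],t[2]+15.6])-h; print('lid angle',np.arctan2(g[1],-g[0])-np.arctan2(44,193),'radius',np.hypot(*g))
# other loose things: brightness shift near tumbler, soap, tin, comb in top view
for n,(u,v) in dict(soap=(337,229),tumbler=(320,115),tin=(287,153),comb=(187,246),pump=(143,160),jar=(135,203)).items():
    d=np.abs(a-b)[v-14:v+14,u-18:u+18]; print(n,(d>25).mean().round(2))
E
```

```text
++++++++++++...................................
+++++++++++....................................
++++++++++.....................................
+++++++++......................................
++++++++.......................................
+++++++........................................
++++++.........................................
+++++.........................-................
+++++.........................+................
+++++........................+...--............
+++++......................-++--.--............
+++++.......................+.-.---............
+++++.......................+-.-+-.............
++++++.......................-.++-.............
++++++......................--..--.............
++++........................-+---..............
+++.........................-+---..............
++...........................++--..............
++...........................+.--..............
+............................+---..............
.............................+---..............
............................+++................
............................++..............
[... 663 characters left out ...]
............
...........................-----...............
.........................-------...............
.........................-------...............
.........................---..--...............
..........................--..--...............
.........................--...--...............
.........................--...--...............
.........................--...--...............
.........................--...--...............
.........................--....................
...............................................
...............................................
lid angle 0.9844664295949657 radius 201.92001288299068
soap 0.07
tumbler 0.0
tin 0.2
comb 0.61
pump 0.0
jar 0.0
```

The lid is at about 0.98 rad and steady with the bar held, and the flosser hangs upright. Most loose things look unchanged from above. The view changed over the comb and slightly over the tin, probably because of the arm and its shadow. Handing in.

```bash
python3 -c "
from station import env
print(env.close_job())"
```

```text
the job is handed in; nothing more can be done
None
```

I handed the job in with the flosser hanging by its eye on the hook and the lid held by its bar at about 56 degrees (estimated from the gripper's position). The tug showed the latch had caught, so I pressed the button once; no result came back, and the last top view could not confirm the comb and the tin stayed put.

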